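# Hang the sugar bin on the slat rack and try its lid lever

## Task

Hang the small lidded sugar bin on the slat rack: with the bin's front tipped up, tuck the hook on its back into the topmost gap between the slats, near the middle of the rack, then swing the front down until the bin hangs level with its back flat against the slats. Once it hangs, press the lever on its front down until the lid stands wide open, then ease the lever slowly back up so that the lid closes without slamming, and let go with the bin still hanging there. Leave the tiffin, the teapot and the glass mugs where they stand.

Things in the scene. Friction and masses are not known exactly. Their poses are not given: they have to be found in the camera images.
- rack: Slat rack, fixed: dark steel end posts (264 mm high, 340 mm apart over all), four level aluminium slats 300 mm long, 5 mm thick, nothing behind them. Slats at heights 46-80, 106-140, 166-200, 226-258 mm: the topmost gap is 200-226. Origin on the island under the middle of the slats' front face; -x is the side the bin hangs on, y along the slats. Base plate 8 mm thick, to 40 mm in front.
- groove (a point): Front top edge of the slat below the topmost gap, at the rack's middle, 200 mm above the island; axes as the rack's. The bin is seated when hook_root lies here (within 40 mm along y is good), bin and rack axes parallel: lip behind the slat above, tongue resting on the slat below, bin's underside 118 mm above the island. Play lets it droop up to 2 degrees.
- bin: Stainless-steel sugar bin, loose, standing on the island, about 0.45 kg: 90 mm deep (x), 58 wide (y), 86 high. Origin at the centre of its underside, z up, -x its front (lever), +x its back (hook). Lid 4 mm thick on it, top at z 91 mm. Its stiff flat sides (y = +-29 mm) can be gripped firmly from above, with the hand leaning to the bin's front so as to clear the rack when the front is tipped up.
- hook_root (a point): On the bin at (45, 0, 82) mm in its frame: underside of the hook's tongue at the back face. The steel hook is 46 mm wide: a tongue 4 mm thick (z 82-86) runs back to x = 58 mm, where a lip 4 mm thick (x 54-58) stands up to z = 114. Being 32 mm high it enters the 26 mm gap only with the bin's front tipped up about 35-40 degrees: lip tip first, then up and over the slat below.
- lip_tip (a point): On the bin: top of the upstanding lip, mid-width and mid-thickness; at (56, 0, 114) mm in the bin's frame.
- lid (a joint): Opening angle of the bin's lid in rad: 0 shut, 0.9 fully open; over 0.7 is wide open. Hinged near the back at (35, 0, 88) mm in the bin's frame; the front edge rises. Linked to the lever: lid angle = 2.5 x lever angle. A spring shuts it; let go suddenly it slams (faster than 4 rad/s); raising the fingertip on the lever at 30 mm/s or slower is gentle.
- lever: Lever on the bin's front: a level black paddle 42 mm wide, 5 mm thick. Origin on its hinge, at (-46, 0, 58) mm in the bin's frame; the paddle lies 5 to 60 mm in front of it, along its -x. Pressed down it turns up to 0.36 rad (18 mm at the pad); about 3 N to start, 7 N at full stroke; it springs back.
- lever_pad (a point): Where to press the lever: top of the paddle, 50 mm in front of its hinge, mid-width; moves with the lever.
- tiffin: Bystander: closed aluminium tiffin of three stacked round tiers with a wire bail, 126 mm over all, 218 mm high, loose; origin at the centre of its underside. To be left alone.
- teapot: Bystander: white ceramic teapot, body 136 mm across, about 215 mm from handle to spout (spout to its +x), 130 mm high, loose; origin at the centre of its underside. To be left alone.
- mug_a: Bystander: tall glass mug, 76 mm across, 140 mm high, loose; origin at the centre of its underside. To be left alone.
- mug_b: Bystander: second, like tall glass mug. To be left alone.
Not all that is in view belongs to the job. Leave any blue look-alike of the bin alone.

How it is judged:
On the way, in this order (a step that is already met when the one before it is completed fails the run):
1. with the bin's front tipped up at least 12 degrees, the lip is through the topmost gap, behind the slats (x of lip_tip in the frame of groove above 0.008 m and z of lip_tip in the frame of groove between 0.002 and 0.05 m and angle between bin's own z axis and vertical above 0.21 rad), for 0.1 s.
2. the bin is swung down and seated in the topmost gap, level and with its back on the slats (x of hook_root in the frame of groove between -0.008 and 0.005 m and y of hook_root in the frame of groove between -0.06 and 0.06 m and z of hook_root in the frame of groove between -0.006 and 0.006 m and x of lip_tip in the frame of groove above 0.005 m and z of lip_tip in the frame of groove above 0.027 m and angle between bin's own z axis and vertical below 0.087 rad and angle between the y axis of bin and the y axis of rack, either way round below 0.105 rad), for 0.3 s.
3. with the bin hanging there, the fingers press the lever and the lid stands wide open (all of step 2 and value of joint lid above 0.7 rad and contact force between the fingers and lever above 0.3 N), for 0.2 s.
At the end, for the whole second after the job is handed in: The bin hangs at rest in the topmost gap, lip behind the slat above, within 60 mm of the rack's middle; hook root within 8 mm of the slat face and 6 mm of the slat's top edge; bin upright within 5 degrees, square to the rack within 6; lid shut (under 0.06 rad) (all of step 2 and value of joint lid below 0.06 rad and linear speed of bin below 0.02 m/s); the robot touches nothing.
It fails at once if the lid slams (closes faster than 4 rad/s) (velocity of joint lid below -4 rad/s).
It fails at once if the tiffin, teapot or a mug is moved more than 25 mm (distance of any of tiffin, teapot, mug_a, mug_b from where it was at the start of the episode above 0.025 m).
It also fails if it takes over 64 s, if anything falls off the work surface, if the arm or the gripper's body presses on something with over 40 N, if the wrist force passes 120 N, or if a joint passes its speed limit or range.

## Robot

A 6-joint arm with a two-finger parallel gripper is mounted at the origin on the work surface. World frame = base frame: x ahead of the robot, y to its left, z up, the work surface at z = 0. Lengths are in m, angles in rad, forces in N, time in s.
With the tool pointing down it reaches from about 0.35 to 0.975 m from the base axis. Payload 7.1 kg.
Tool frame: the origin (TCP) lies midway between the tips of the shut fingers; the grasp point (between the pads) lies 19 mm behind it; z points along the fingers, x is the direction in which the jaws open and shut, and the axes are right-handed (so a half turn about z gives the same grasp; the last joint's range is limited). The gripper opens to 88 mm and grips with 3 to 60 N. Pads are 20 mm wide; open, the fingers measure 115 mm over their backs; the gripper's body (75 mm by 178 mm) begins 61 mm behind the grasp point.
Start: joints at [-1.312, 0.423, 1.63, -0, 1.089, -0.019], TCP at [0.171, -0.601, 0.223] pointing down, gripper open.
Joint ranges: [-3, 3], [-0.9, 2.11], [0.09, 2.58], [-1.31, 4.45], [0.11, 2.69], [-2.54, 2.54]. Speed limits (rad/s): [2.39, 2.39, 3.01, 3.14, 3.14, 3.14].

## Interface

Orientations are given as a unit quaternion [w, x, y, z].
In Python, from station import move_pose, movel, movej, command_gripper, wait, inverse_kinematics, read_camera, camera_info, MotionError, job_done, get_time, get_joint_pos, get_qvel, get_effort, get_tcp_pos, get_ee_rot, get_ft_force, get_ft_torque, get_grip_width gives the robot as it stands. Calls block until the motion is done:
- move_pose(position, orientation): joint-space move of the TCP to a pose.
- movel(position, frame=None, v=0.15, until_force=None): straight line of the TCP; frame=None keeps the orientation; v is the mean speed in m/s. With until_force (N) it stops when the force on the tool has changed by that much, and returns True; else False.
- movej(angles): joint-space move.
- command_gripper(opening): opening from 0.0 (shut) to 1.0 (fully open); the grip force is fixed at half the most; returns when the fingers have stopped.
- wait(seconds).
- inverse_kinematics(position, orientation): joint angles nearest the present ones, or None.
- read_camera(name): name is "scene" or "top"; returns the picture (384x512x3 uint8, red, green, blue); there is no depth.
- camera_info(name): a dict with "intrinsics" (3x3 intrinsics, pixels), "dist" ([k1, k2, p1, p2, k3] as OpenCV has them; the pictures are not rectified), "T" (4x4, takes a point from camera to world coordinates). Camera axes: x right, y up, looking along -z (the intrinsics and any distortion apply to the point x, -y, -z); pixel columns grow to the right and rows downward; lengths in m; the calibration is good to about 2 mm. A picture is of the moment at which its call begins. camera_info takes no time and is no camera call.
A pose or a line that the arm cannot do raises MotionError and nothing moves.
- job_done(): hands the job in, once; it reports no verdict.
Readings, each from a call of its own:
- get_time(): time.
- get_joint_pos(): joint angles.
- get_qvel(): joint speeds.
- get_effort(): joint torques, N m.
- get_tcp_pos(): TCP position.
- get_ee_rot(): TCP orientation.
- get_ft_force(): force on the tool from outside, world axes, zero at the start.
- get_ft_torque(): the same for the moment, N m.
- get_grip_width(): opening from 0.0 (shut) to 1.0 (fully open).
Only numpy, scipy, OpenCV 4.12 (cv2) and the standard library are available. Lean on these libraries where they do the work, as an engineer would, in place of code of your own. Each camera call takes 0.05 s, during which the arm holds its last target.

## Working session

There is one attempt and no reset: what is moved stays moved. The work goes in short steps, each a Python script; the robot and the scene stay as the last script left them, time stands still between calls to the robot, and variables do not carry over. Pictures are saved under pics/ and viewed, and the job is handed in when it is done.

```bash
ls; mkdir -p pics; python3 - <<'E'
from station import *
import cv2,numpy as np
np.set_printoptions(precision=4,suppress=True)
for n in("scene","top"):
    im=read_camera(n);cv2.imwrite(f"pics/{n}0.png",im[:,:,::-1])
    c=camera_info(n);print(n,c["intrinsics"],c["dist"],c["T"])
print(get_time(),get_ee_rot(),get_ft_force())
E
```

```text
pics
scene [[395.3198   0.     257.0285]
 [  0.     395.3198 197.6305]
 [  0.       0.       1.    ]] [-0.0489  0.      0.      0.      0.    ] [[ 0.2725 -0.5024  0.8205  1.5461]
 [ 0.9621  0.146  -0.2302 -0.2402]
 [-0.0041  0.8522  0.5232  0.8243]
 [ 0.      0.      0.      1.    ]]
top [[471.0518   0.     251.8037]
 [  0.     471.0518 190.8434]
 [  0.       0.       1.    ]] [-0.0829  0.      0.      0.      0.    ] [[ 0.008   0.993  -0.118   0.3395]
 [-0.9997  0.0105  0.0205  0.085 ]
 [ 0.0216  0.1178  0.9928  1.4899]
 [ 0.      0.      0.      1.    ]]
0.1 [-0.0004  0.7982 -0.6024 -0.0005] [ 0.0293 -0.1708 -0.4855]
```

View pics/scene0.png

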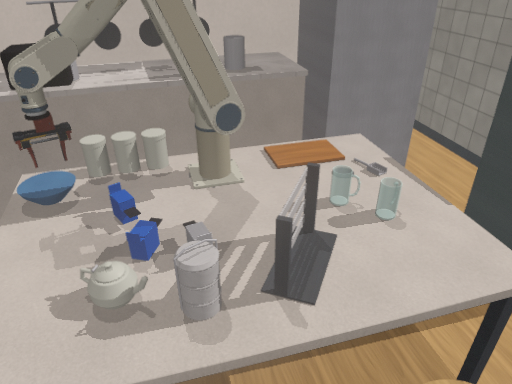

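View pics/top0.png

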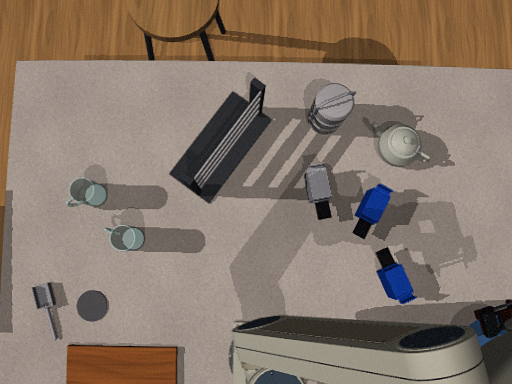

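Candidates for the bin in the top view are the steel-grey one at (318,188) and two blue look-alikes at (373,210) and (395,275). In the scene view they are at (199,235), (145,240) and (122,203). The description says stainless, so I choose the grey one and check it with close crops.

```bash
python3 - <<'E'
import cv2
t=cv2.imread("pics/top0.png");s=cv2.imread("pics/scene0.png")
cv2.imwrite("pics/c1.png",cv2.resize(t[65:235,160:360],None,fx=4,fy=3.5,interpolation=cv2.INTER_CUBIC)[:600])
cv2.imwrite("pics/c2.png",cv2.resize(t[155:225,290:350],None,fx=8,fy=8,interpolation=cv2.INTER_CUBIC))
cv2.imwrite("pics/c3.png",cv2.resize(s[150:300,170:350],None,fx=4,fy=4,interpolation=cv2.INTER_CUBIC))
E
```

```text
(no output)
```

View pics/c1.png

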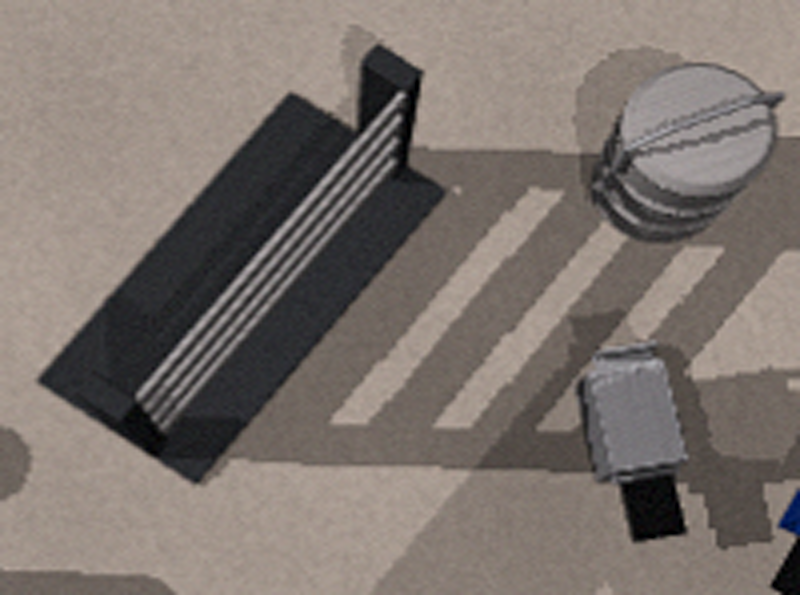

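View pics/c2.png

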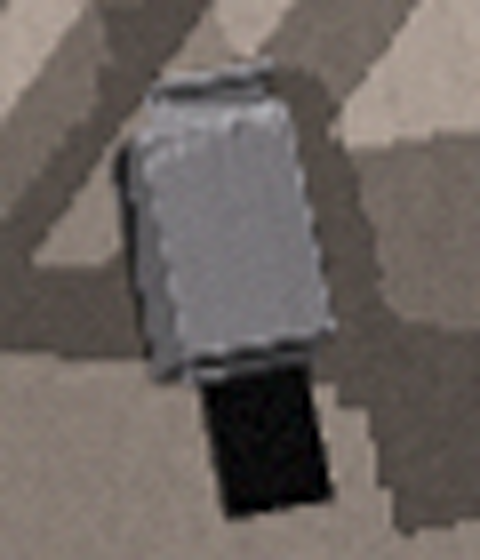

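View pics/c3.png

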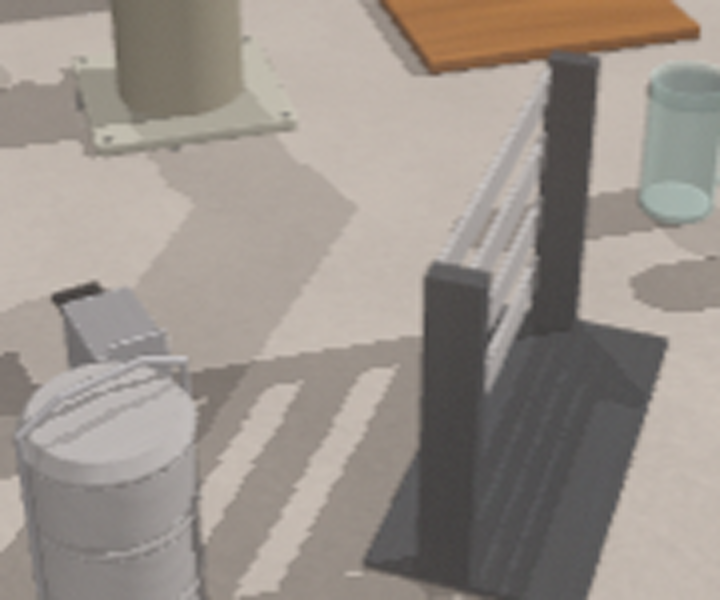

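```bash
cat > h.py <<'E'
import numpy as np,cv2
from station import *
np.set_printoptions(precision=4,suppress=True)
CI={n:camera_info(n) for n in("scene","top")}
def ray(n,px):
    c=CI[n];u=cv2.undistortPoints(np.array(px,float).reshape(-1,1,2),np.array(c["intrinsics"]),np.array(c["dist"])).reshape(-1,2)
    T=np.array(c["T"]);d=np.c_[u[:,0],-u[:,1],-np.ones(len(u))]@T[:3,:3].T
    return T[:3,3],d
def onz(n,px,z):
    o,d=ray(n,px);return o+d*((z-o[2])/d[:,2])[:,None]
def proj(n,P):
    c=CI[n];T=np.array(c["T"]);q=(np.array(P,float).reshape(-1,3)-T[:3,3])@T[:3,:3]
    q=q*[1,-1,-1];return cv2.projectPoints(q,np.zeros(3),np.zeros(3),np.array(c["intrinsics"]),np.array(c["dist"]))[0].reshape(-1,2)
E
python3 - <<'E'
from h import *
c2=lambda p:np.array(p)/8+[290-.44,155-.44]
c1=lambda p:np.array(p)/[4,3.5]+[160-.4,65-.4]
lev=onz("top",c2([(230,518),(333,495),(308,365),(205,388)]),.0605);print("lever",lev)
lid=onz("top",c2([(140,130),(295,108),(330,328),(180,365)]),.091);print("lid",lid)
lip=onz("top",c2([(155,95),(270,72)]),.114);print("lip",lip)
def yaw(a,b):d=b-a;return np.degrees(np.arctan2(d[1],d[0]))
print("lev axis",yaw(lev[0],lev[3]),yaw(lev[1],lev[2]),"lid",yaw(lid[3],lid[0]),yaw(lid[2],lid[1]),"lip perp",yaw(lip[1],lip[0])-90)
fp=onz("top",c1([(197,483),(445,190)]),.008);print("front plate",fp,np.linalg.norm(fp[1]-fp[0]),yaw(fp[1],fp[0]))
bp=onz("top",c1([(40,380),(290,95)]),.008);print("back plate",bp,np.linalg.norm(bp[1]-bp[0]),yaw(bp[1],bp[0]))
s=onz("top",c1([(135,400),(405,92)]),.258);print("top slat",s,np.linalg.norm(s[1]-s[0]),yaw(s[1],s[0]))
s=onz("top",c1([(135,400),(405,92),]),.258)
E
```

```text
lever [[ 0.4241 -0.1481  0.0605]
 [ 0.4332 -0.1878  0.0605]
 [ 0.483  -0.1787  0.0605]
 [ 0.4738 -0.1389  0.0605]]
lid [[ 0.5684 -0.1102  0.091 ]
 [ 0.5776 -0.1692  0.091 ]
 [ 0.494  -0.1815  0.091 ]
 [ 0.4795 -0.1247  0.091 ]]
lip [[ 0.5779 -0.1127  0.114 ]
 [ 0.5871 -0.1558  0.114 ]]
lev axis 10.539133151401975 10.374333418670457 lid 9.270344124128247 8.37797260974695 lip perp 12.08976624139575
front plate [[ 0.4768  0.1896  0.008 ]
 [ 0.7508 -0.0054  0.008 ]] 0.33633688918678967 144.55194669720453
back plate [[0.5695 0.3162 0.008 ]
 [0.8403 0.1212 0.008 ]] 0.3337119446982575 144.2403096124543
top slat [[0.5161 0.2141 0.258 ]
 [0.7594 0.0372 0.258 ]] 0.3008028862187216 143.97976127002826
```

```bash
python3 - <<'E'
from h import *
g=cv2.cvtColor(cv2.imread("pics/top0.png"),cv2.COLOR_BGR2GRAY).astype(np.float32)
O=np.array([.6371,.1246])
def prof(xs,ys,z,a,O=O):
    a=np.radians(a);X,Y=np.meshgrid(xs,ys,indexing="ij")
    P=np.stack([O[0]+X*np.cos(a)-Y*np.sin(a),O[1]+X*np.sin(a)+Y*np.cos(a),0*X+z],-1)
    uv=proj("top",P.reshape(-1,3)).astype(np.float32)
    return cv2.remap(g,uv[:,0].reshape(X.shape),uv[:,1].reshape(X.shape),cv2.INTER_LINEAR)
xs=np.arange(-.02,.0201,.002)
for a in(53.3,53.8,54.3,54.8,55.3):print("slat",a,prof(xs,np.arange(-.12,.121,.005),.258,a).mean(1).round(0))
print(xs)
for a in(53.8,54.3,54.8):print("plate",a,prof(np.arange(-.052,-.028,.002),np.arange(-.12,.121,.005),.008,a).mean(1).round(0))
# ends of the slat along y
ys=np.arange(-.18,.181,.004)
print(np.c_[ys,prof(np.arange(.0,.0051,.001),ys,.258,54.3).mean(0)].round(3)[[*range(0,14),*range(-14,0)]])
E
python3 - <<'E'
import cv2
s=cv2.imread("pics/scene0.png")
cv2.imwrite("pics/c4.png",cv2.resize(s[155:300,260:345],None,fx=7,fy=4.1,interpolation=cv2.INTER_CUBIC))
E
```

```text
slat 53.3 [ 78. 110. 116.  85.  72. 101. 126. 106.  73.  81. 120. 136. 102.  55.
  36.  35.  37.  40.  44.  45.  44.]
slat 53.8 [ 73. 114. 123.  82.  65. 102. 134. 109.  66.  75. 124. 144. 104.  50.
  34.  36.  37.  40.  44.  46.  45.]
slat 54.3 [ 72. 114. 125.  82.  63. 102. 135. 110.  64.  74. 125. 145. 105.  49.
  34.  36.  38.  41.  45.  47.  45.]
slat 54.8 [ 76. 112. 121.  84.  68. 101. 130. 108.  68.  77. 123. 141. 104.  52.
  35.  36.  39.  41.  45.  47.  46.]
slat 55.3 [ 84. 107. 113.  89.  77. 100. 121. 104.  77.  84. 118. 131. 101.  59.
  39.  37.  39.  42.  46.  47.  46.]
[-0.02  -0.018 -0.016 -0.014 -0.012 -0.01  -0.008 -0.006 -0.004 -0.002
 -0.     0.002  0.004  0.006  0.008  0.01   0.012  0.014  0.016  0.018
  0.02 ]
plate 53.8 [104. 105. 105. 104.  96.  75.  50.  41.  43.  44.  44.  45.]
plate 54.3 [104. 105. 105. 105.  96.  75.  50.  41.  43.  44.  44.  45.]
plate 54.8 [105. 105. 105. 104.  95.  75.  51.  42.  43.  44.  44.  45.]
[[ -0.18  150.447]
 [ -0.176 154.091]
 [ -0.172 116.701]
 [ -0.168  46.148]
 [ -0.164  36.177]
 [ -0.16   39.946]
 [ -0.156  39.607]
 [ -0.152  40.064]
 [ -0.148  94.759]
 [ -0.144 115.663]
 [ -0.14  105.486]
 [ -0.136 113.729]
 [ -0.132 114.717]
 [ -0.128 108.688]
 [  0.128 117.468]
 [  0.132 119.509]
 [  0.136 125.607]
 [  0.14  119.962]
 [  0.144 114.734]
 [  0.148  80.895]
 [  0.152  39.636]
 [  0.156  37.544]
 [  0.16   37.3  ]
 [  0.164  39.017]
 [  0.168  38.351]
 [  0.172  26.034]
 [  0.176  36.03 ]
 [  0.18  131.806]]
```

View pics/c4.png

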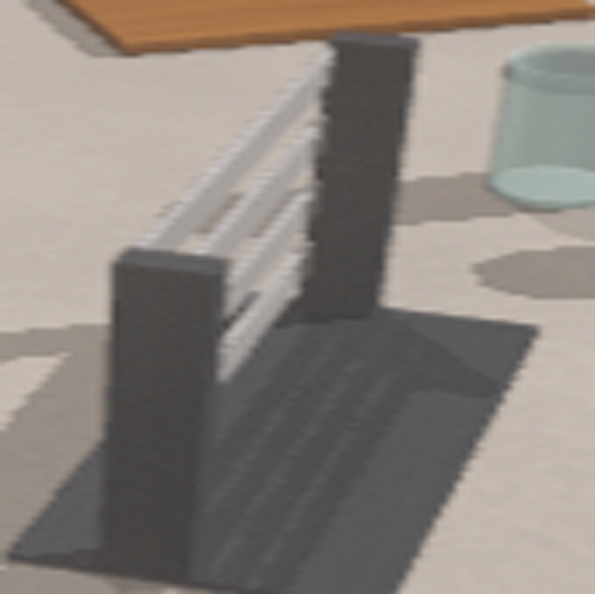

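The grey object is the bin. Its lever is towards the robot (top pixel about (325,217)) and its hook points away (about (317,165)). The rack front faces lower right. Next I check IK for the whole plan.

```bash
cat >> h.py <<'E'
from scipy.spatial.transform import Rotation as R
G=np.array([.6364,.1236,.2]);RY=np.radians(54.1)
B0=np.array([.5300,-.1465,0.]);BY=np.radians(10.4)
GP=np.array([0.,0,.062]);
def tool(L,flip=1):  # tool rotation in bin frame
    z=np.array([np.sin(L),0,-np.cos(L)]);x=np.array([0,flip,0.]);return np.c_[x,np.cross(z,x),z]
def binR(yaw,th):return R.from_euler("ZY",[yaw,th]).as_matrix()
def quat(M):q=R.from_matrix(M).as_quat();return np.r_[q[3],q[:3]]
def tcp(Bpos,Rb,L,flip,gp=GP):
    M=Rb@tool(L,flip);return Bpos+Rb@gp+.019*M[:,2],quat(M)
def bin_from_root(x,z,th,y=0,yaw=None):  # hook_root pos in groove frame (m) -> bin pose
    Rb=binR(RY if yaw is None else yaw,th)
    root=G+R.from_euler("z",RY).as_matrix()@[x,y,z]
    return root-Rb@[.045,0,.082],Rb
E
python3 - <<'E'
from h import *
rad=np.radians
for flip in(1,-1):
  for L in(25,32,40):
    out=[]
    Rb=binR(BY,0);p,q=tcp(B0,Rb,rad(L),flip);zt=(Rb@tool(rad(L),flip))[:,2]
    for nm,(pp,qq) in dict(pre=(p-.12*zt,q),grasp=(p,q),lift=(p+[0,0,.17],q)).items():
        out.append((nm,inverse_kinematics(pp,qq)))
    for nm,(x,z,th) in dict(E0=(-.1,-.02,38),E1=(-.013,.012,38),P1=(-.0005,.007,38),m=(-.0005,.005,20),hung=(0,0,0)).items():
        b,Rb=bin_from_root(x,z,rad(th));out.append((nm,inverse_kinematics(*tcp(b,Rb,rad(L),flip))))
    print(flip,L)
    for n,j in out:print("  ",n,None if j is None else np.array(j))
E
```

```text
1 25
   pre None
   grasp None
   lift [-0.4179  0.2094  2.0494  0.4622  0.5641 -2.5237]
   E0 [ 0.0762  0.4442  1.7492 -0.1934  1.104  -2.338 ]
   E1 [ 0.1784  0.4892  1.5864 -0.1659  1.2353 -2.2686]
   P1 [ 0.1915  0.5078  1.5677 -0.1635  1.2372 -2.2566]
   m [ 0.0858  0.4302  1.7276  0.0825  0.9284 -2.4769]
   hung None
1 32
   pre None
   grasp [-0.4601  0.5701  2.1816  1.789   0.3309  2.3466]
   lift None
   E0 [ 0.0292  0.4061  1.7959 -0.0982  1.0058 -2.4304]
   E1 [ 0.1397  0.4467  1.6416 -0.0835  1.1274 -2.3367]
   P1 [ 0.1539  0.4651  1.6244 -0.0823  1.1272 -2.323 ]
   m None
   hung None
1 40
   pre [-0.6585  0.3329  2.3427  1.6522  0.5009  2.3416]
   grasp [-0.5104  0.6175  2.2346  2.1284  0.5044  1.9571]
   lift None
   E0 None
   E1 [ 0.0909  0.4053  1.7046  0.0311  1.0089 -2.4404]
   P1 [ 0.1064  0.4233  1.6891  0.0307  1.006  -2.4248]
   m None
   hung None
-1 25
   pre [-0.4893  0.267   2.1768  0.6744  0.4342  0.3198]
   grasp [-0.4179  0.5474  2.1267  1.1847  0.2603 -0.1562]
   lift [-0.4179  0.2094  2.0494  0.4622  0.5641  0.6178]
   E0 [ 0.0762  0.4442  1.7492 -0.1
[... 443 characters left out ...]
 1.7959 -0.0982  1.0058  0.7112]
   E1 [ 0.1397  0.4467  1.6416 -0.0835  1.1274  0.8049]
   P1 [ 0.1539  0.4651  1.6244 -0.0823  1.1272  0.8186]
   m [0.0394 0.4057 1.7824 0.2223 0.8353 0.5262]
   hung [-0.0951  0.4279  1.9303  0.8416  0.6593 -0.1181]
-1 40
   pre [-0.6585  0.3329  2.3427  1.6522  0.5009 -0.8   ]
   grasp [-0.5104  0.6175  2.2346  2.1284  0.5044 -1.1845]
   lift [-0.5104  0.2103  2.1843  1.2045  0.4548 -0.162 ]
   E0 [-0.0298  0.371   1.8486  0.0368  0.9026  0.5742]
   E1 [0.0909 0.4053 1.7046 0.0311 1.0089 0.7012]
   P1 [0.1064 0.4233 1.6891 0.0307 1.006  0.7168]
   m [-0.0164  0.389   1.8424  0.4235  0.7505  0.3212]
   hung [-0.1511  0.4498  1.9763  1.1146  0.6901 -0.4124]
```

```bash
cat >> h.py <<'E'
L=np.radians(40);F=-1
E
python3 - <<'E'
from h import *
Rb=binR(BY,0);p,q=tcp(B0,Rb,L,F);zt=(Rb@tool(L,F))[:,2]
move_pose(p-.11*zt,q);print(get_time(),get_tcp_pos())
cv2.imwrite("pics/s1.png",read_camera("scene")[:,:,::-1]);cv2.imwrite("pics/t1.png",read_camera("top")[:,:,::-1])
E
```

```text
2.0417 [ 0.473  -0.1577  0.132 ]
```

View pics/s1.png

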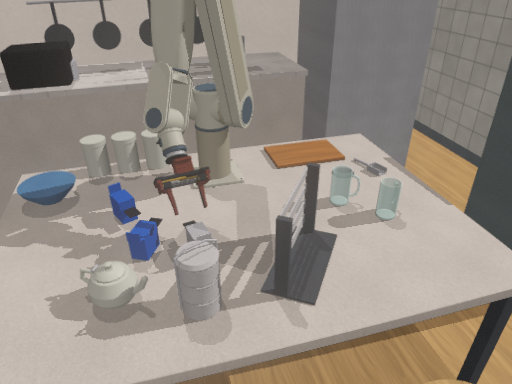

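View pics/t1.png

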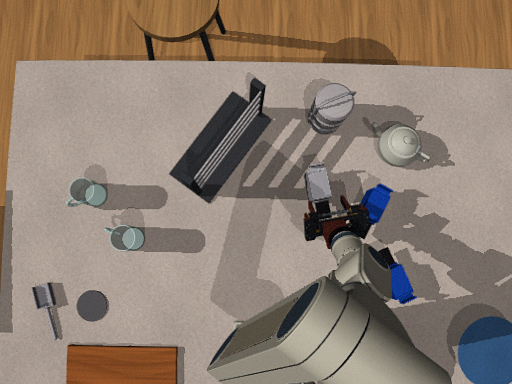

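```bash
python3 - <<'E'
from h import *
im=cv2.imread("pics/top0.png");hsv=cv2.cvtColor(im,cv2.COLOR_BGR2HSV)
m=cv2.inRange(hsv,(105,150,60),(130,255,255));m[:,:340]=0;m[245:]=0
c=max(cv2.findContours(m,0,1)[0],key=cv2.contourArea);b=cv2.boxPoints(cv2.minAreaRect(c))
P=onz("top",b,.091);print(b);print((P-B0)@binR(BY,0))
P=onz("top",[(354,233),(366,238)],.06);print((P-B0)@binR(BY,0))
E
```

```text
[[354.2 214.6]
 [371.8 179.4]
 [393.4 190.2]
 [375.8 225.4]]
[[-0.1102 -0.0868  0.091 ]
 [-0.0148 -0.1612  0.091 ]
 [-0.0585 -0.2202  0.091 ]
 [-0.1535 -0.1451  0.091 ]]
[[-0.1646 -0.0829  0.06  ]
 [-0.186  -0.1165  0.06  ]]
```

```bash
python3 - <<'E'
from h import *
Rb=binR(BY,0);p,q=tcp(B0,Rb,L,F)
print(movel(p,v=.08,until_force=8),get_tcp_pos()-p,get_ft_force())
command_gripper(0.0);print(get_grip_width(),get_grip_width()*.088,get_time(),get_ft_force())
movel(get_tcp_pos()+[0,0,.15],v=.12)
print(get_time(),get_ft_force(),get_ft_torque(),get_tcp_pos())
cv2.imwrite("pics/t2.png",read_camera("top")[:,:,::-1]);cv2.imwrite("pics/s2.png",read_camera("scene")[:,:,::-1])
E
```

```text
False [-0.0001 -0.0001  0.0003] [0.3994 0.2158 0.5058]
0.6605964957133343 0.05813249162277342 4.2333 [-0.2331 -1.114   1.9131]
5.6333 [-0.8539 -0.3942 -4.1427] [-0.1206  0.6514  0.0659] [ 0.5416 -0.1442  0.1969]
```

View pics/s2.png

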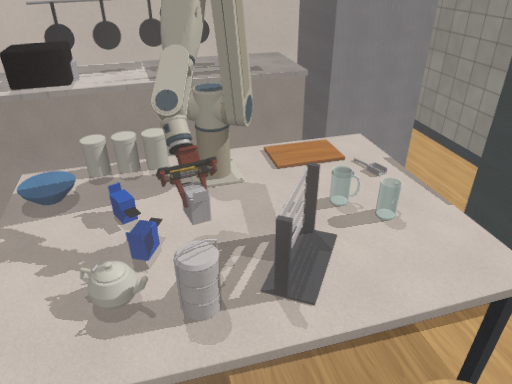

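View pics/t2.png

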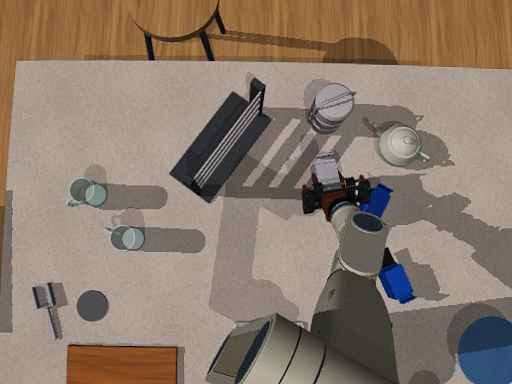

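```bash
python3 - <<'E'
from h import *
b,Rb=bin_from_root(-.075,-.015,np.radians(38));move_pose(*tcp(b,Rb,L,F))
print(get_time(),get_ft_force(),get_grip_width()*.088)
t=read_camera("top")[:,:,::-1];s=read_camera("scene")[:,:,::-1]
cv2.imwrite("pics/t3.png",t);cv2.imwrite("pics/s3.png",s)
W=lambda P:b+Rb@np.array(P)
pts=[(.056,0,.114),(.056,.023,.114),(.056,-.023,.114),(.045,.029,.091),(.045,-.029,.091)]
px=proj("top",[W(p) for p in pts]);print(px);print(proj("scene",[W(p) for p in pts]))
x0,y0=190,85
c=cv2.resize(t[y0:y0+120,x0:x0+130],None,fx=5,fy=5,interpolation=cv2.INTER_CUBIC)
cv2.imwrite("pics/t3a.png",c)
for p in px:cv2.drawMarker(c,tuple(int(v) for v in (p-[x0,y0]+.5)*5),(0,0,255),0,8)
cv2.imwrite("pics/t3c.png",c)
E
```

```text
6.9 [-0.5259 -0.4273 -3.3886] 0.05812363678113408
[[242.283  149.0843]
 [237.3516 155.6147]
 [247.1945 142.5829]
 [242.6689 162.8772]
 [254.9533 146.5391]]
[[277.6135 201.2653]
 [279.9237 197.4366]
 [275.229  205.2165]
 [273.2497 198.323 ]
 [267.1019 208.1018]]
```

View pics/t3a.png

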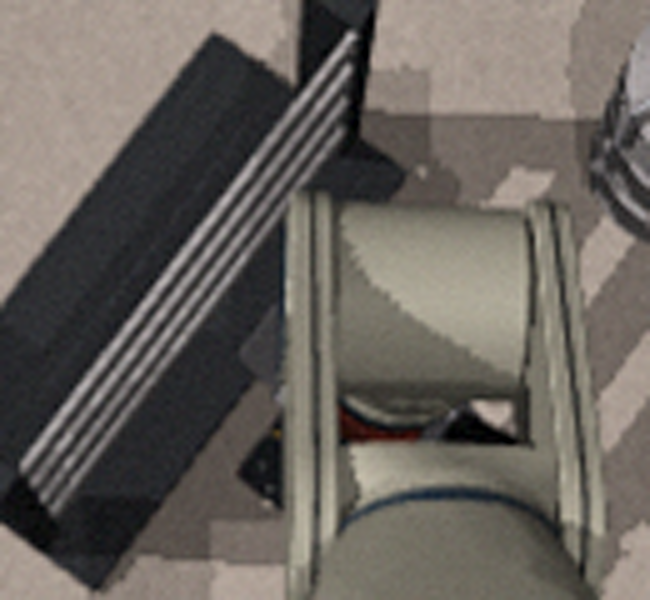

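View pics/t3c.png

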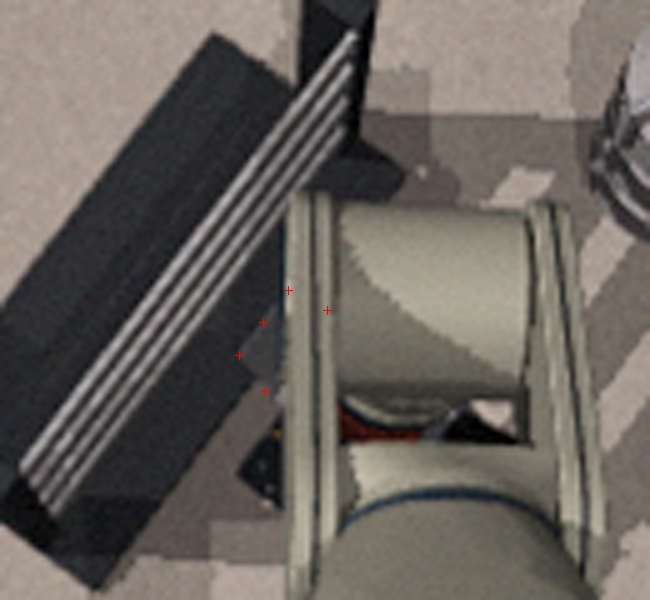

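View pics/s3.png

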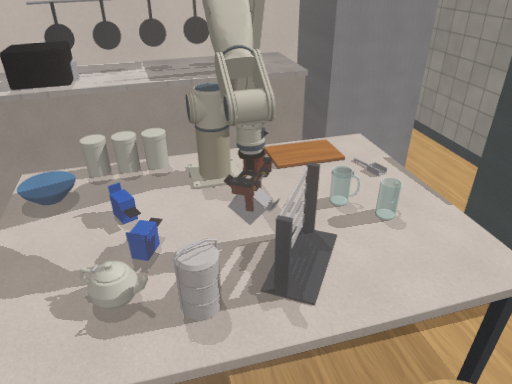

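The predicted lip corner at top-crop (239,355) sits on the visible dark lip corner at about (240,352). I'll check it in the scene view too, along with the slats.

```bash
python3 - <<'E'
from h import *
s=cv2.imread("pics/s3.png");b,Rb=bin_from_root(-.075,-.015,np.radians(38))
W=lambda P:b+Rb@np.array(P)
pts=[W(p) for p in[(.058,.023,.114),(.058,-.023,.114),(.058,-.023,.082),(.045,-.029,.0),(.045,-.029,.086),(.045,.029,0)]]
Rr=R.from_euler("z",RY).as_matrix()
pr=[G+Rr@np.array(v) for v in[(.005,-.15,0),(.005,.15,0),(.005,-.15,.026),(.005,.15,.026),(.005,-.15,.058),(.005,.15,.058)]]
x0,y0=220,150
c=cv2.resize(s[y0:y0+100,x0:x0+110],None,fx=6,fy=6,interpolation=cv2.INTER_CUBIC)
for P,col in((pts,(0,0,255)),(pr,(0,200,0))):
  for p in proj("scene",P):cv2.drawMarker(c,tuple(int(v) for v in (p-[x0,y0]+.5)*6),col,0,8)
cv2.imwrite("pics/s3c.png",c)
E
```

```text
(no output)
```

View pics/s3c.png

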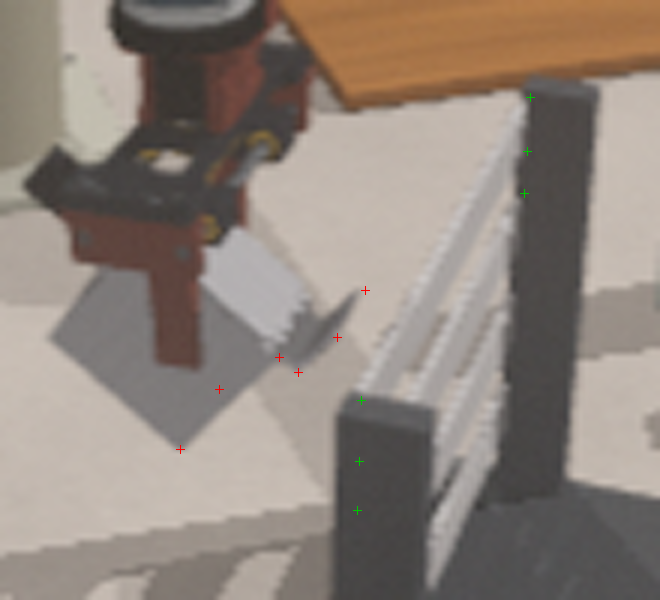

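```bash
cat >> h.py <<'E'
def go(x,z,th,v=.05,f=12,y=0,dyaw=0.):
    b,Rb=bin_from_root(x/1e3,z/1e3,np.radians(th),y,RY+dyaw);p,q=tcp(b,Rb,L,F)
    r=movel(p,frame=q,v=v,until_force=f)
    print((x,z,th),r,get_ft_force(),(np.array(get_tcp_pos())-p)*1e3,round(get_time(),2));return r
def snap(k,x0=215,y0=140):
    s=read_camera("scene")[:,:,::-1];cv2.imwrite(f"pics/s{k}.png",cv2.resize(s[y0:y0+120,x0:x0+130],None,fx=5,fy=5,interpolation=cv2.INTER_CUBIC))
E
python3 - <<'E'
from h import *
ok=not go(-41,-23.5,38,.08) and not go(-13.2,12,38,.04) and not go(-3.5,11.5,38,.02)
wait(.15);snap(4)
E
```

```text
(-41, -23.5, 38) False [ 0.0076  0.7061 -4.7339] [-0.1206  0.3982 -0.3345] 7.59
(-13.2, 12, 38) False [ 0.4642  0.0809 -4.4503] [-0.2538 -0.1203 -0.2903] 8.87
(-3.5, 11.5, 38) False [-0.0475  0.2183 -3.9076] [-0.0371  0.0834 -0.0725] 9.5
```

View pics/s4.png

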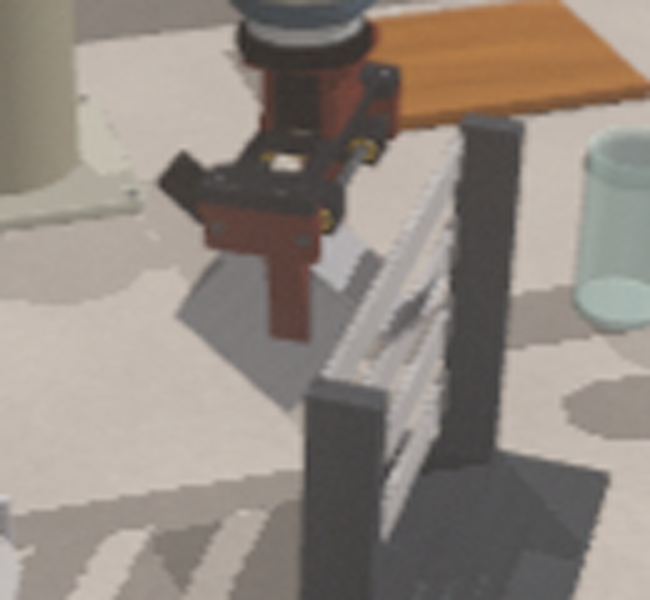

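The lip now shows behind the slats at crop pixel (405,315), through the topmost gap, with no contact force. Next is the swing down.

```bash
python3 - <<'E'
from h import *
for a in[(-1,8,38),(-1,6.5,32),(-1.2,5.5,25),(-1.5,5,18),(-1.6,4,11),(-1.8,3,5),(-1.8,2.5,0)]:
    if go(*a,v=.03,f=15):break
snap(5)
E
```

```text
(-1, 8, 38) False [ 0.0078 -0.4953 -3.8681] [-0.1054  0.0556 -0.2836] 9.99
(-1, 6.5, 32) False [ 0.4048  0.4242 -3.4739] [-0.2792 -0.5409  0.061 ] 10.36
(-1.2, 5.5, 25) False [ 0.5567 -0.0339 -3.03  ] [ 0.0604 -0.2655  0.1637] 10.73
(-1.5, 5, 18) False [ 0.6811 -0.7817 -3.8573] [ 0.1932 -0.1127  0.1624] 11.09
(-1.6, 4, 11) False [ 0.9133  0.6185 -3.2948] [0.3962 0.0176 0.2738] 11.47
(-1.8, 3, 5) False [-0.5141  0.4842 -4.1397] [0.4018 0.0389 0.2244] 11.81
(-1.8, 2.5, 0) False [ 0.0484  1.1513 -3.8437] [ 0.353  -0.0359  0.1495] 12.11
```

View pics/s5.png

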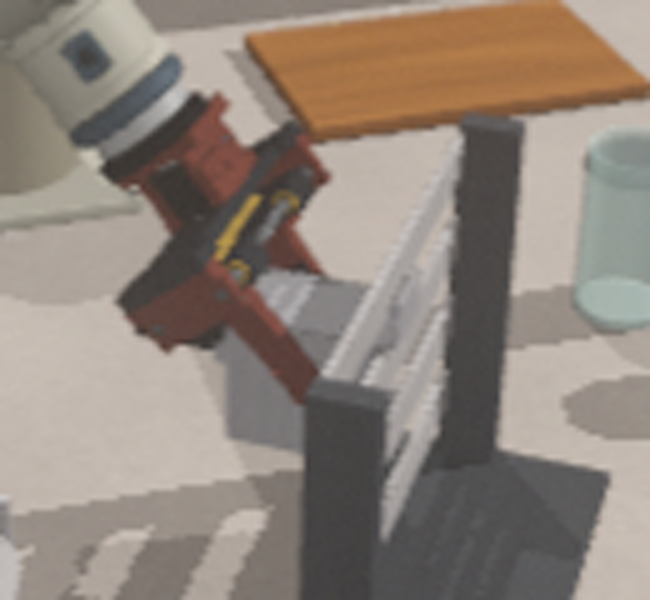

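The bin is level in front of the slats and the lip plate shows behind the top gap at (400,300). Next I lower until the tongue rests, then push back to contact.

```bash
python3 - <<'E'
from h import *
p0=np.array(get_tcp_pos());xr=np.array([np.cos(RY),np.sin(RY),0])
print(movel(p0+[0,0,-.008],v=.01,until_force=4),(np.array(get_tcp_pos())-p0)*1e3,get_ft_force())
p1=np.array(get_tcp_pos())
print(movel(p1+xr*.008,v=.01,until_force=4),(np.array(get_tcp_pos())-p0)*1e3,get_ft_force(),get_ft_torque())
d=np.array(get_tcp_pos())-p0
print("root est x,z mm",-1.8+d@xr*1e3,2.5+d[2]*1e3,get_time())
wait(.4)
snap(6);cv2.imwrite("pics/t6.png",read_camera("top")[:,:,::-1])
E
```

```text
True [-0.1706  0.2348 -3.3716] [ 0.4715 -0.5016  3.5336]
True [-0.1819  0.2549 -3.3669] [-0.6345 -0.4574  3.0102] [ 0.2206 -0.1658  0.0357]
root est x,z mm -1.7001994327601766 -0.866923961662244 12.825
```

View pics/s6.png

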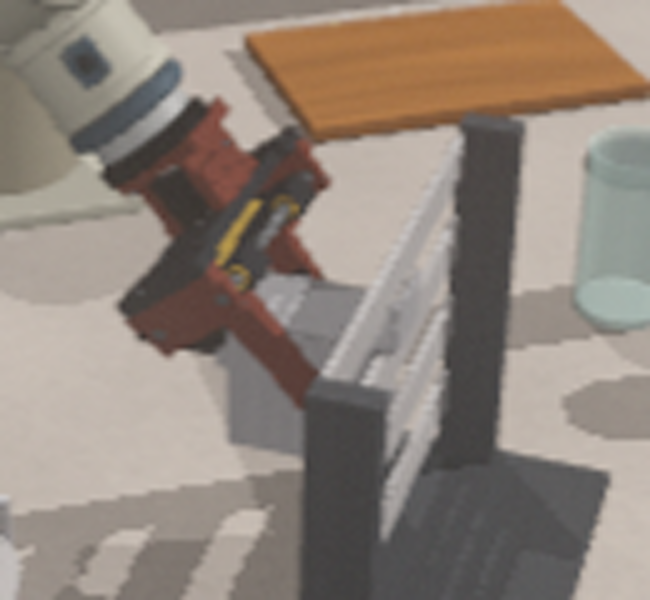

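```bash
python3 - <<'E'
from h import *
xr=np.array([np.cos(RY),np.sin(RY),0])
p0=np.array(get_tcp_pos());f0=get_ft_force()
for i in range(4):
    r=movel(np.array(get_tcp_pos())+xr*.0015,v=.006,until_force=9)
    wait(.1);f=np.array(get_ft_force());print(r,(np.array(get_tcp_pos())-p0)@xr*1e3,f@xr,f,get_grip_width()*.088)
    if f@xr<-6:break
print(get_ft_torque(),get_time());snap(7)
E
```

```text
True 0.7063055232769625 -1.9238838174338437 [-1.1569 -1.5376  2.6183] 0.05819364511680327
True 0.7066634342531568 -1.2979436890156288 [-1.9236 -0.2099  3.4823] 0.05789415629665507
True 0.7175022226564812 -1.93486512365297 [-1.2411 -1.4902  3.5781] 0.057818242505768884
True 0.7202574650881239 -1.7723171769565012 [-0.5791 -1.7687  2.7722] 0.05814043954477789
[-0.0032 -0.1041  0.0732] 14.6417
```

```bash
python3 - <<'E'
from h import *
xr=np.array([np.cos(RY),np.sin(RY),0])
p0=np.array(get_tcp_pos())
for i in range(1,7):
    movel(p0+xr*.0006*i,v=.006)
    f=np.array(get_ft_force());print(i,(np.array(get_tcp_pos())-p0)@xr*1e3,f@xr,f)
    if f@xr<-7:break
print(get_ft_torque(),get_time());snap(7)
E
```

```text
1 0.04135131685754323 -6.6100264126601775 [-3.4514 -5.6617  6.8042]
2 0.10449835128921217 -13.538041438058091 [ -8.5243 -10.5422  10.3527]
[-0.2907  0.5654  0.3481] 15.2
```

```bash
python3 - <<'E'
from h import *
xr=np.array([np.cos(RY),np.sin(RY),0])
p=np.array(get_tcp_pos());movel(p-xr*.0003,v=.006);wait(.3);print(get_ft_force())
command_gripper(1.0);print(get_grip_width(),get_ft_force())
M=binR(RY,0)@tool(L,F)
movel(np.array(get_tcp_pos())-.13*M[:,2],v=.12);print(get_time(),get_ft_force());wait(.2)
snap(8);t=read_camera("top")[:,:,::-1];cv2.imwrite("pics/t8.png",t)
cv2.imwrite("pics/t8c.png",cv2.resize(t[85:205,180:310],None,fx=5,fy=5,interpolation=cv2.INTER_CUBIC))
E
```

```text
[-1.9335 -2.3454  3.1033]
1.001315814158562 [ 0.4871 -0.2429  0.4783]
17.8167 [ 0.0349 -0.1385 -0.0609]
```

View pics/s8.png

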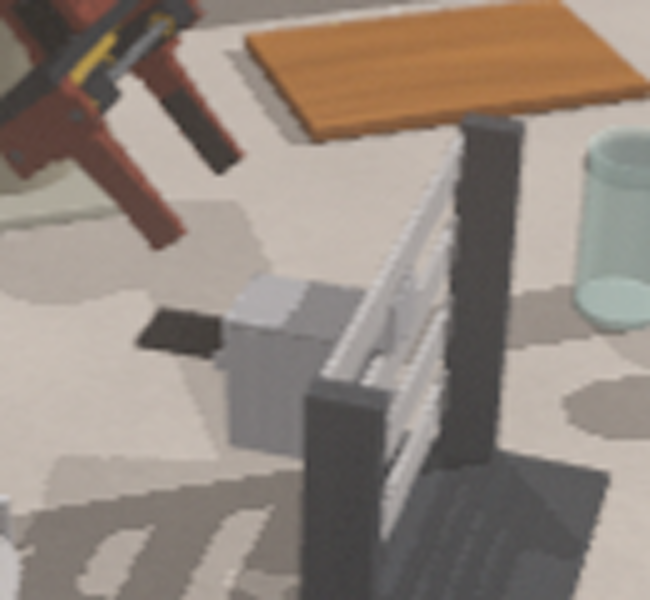

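View pics/t8c.png

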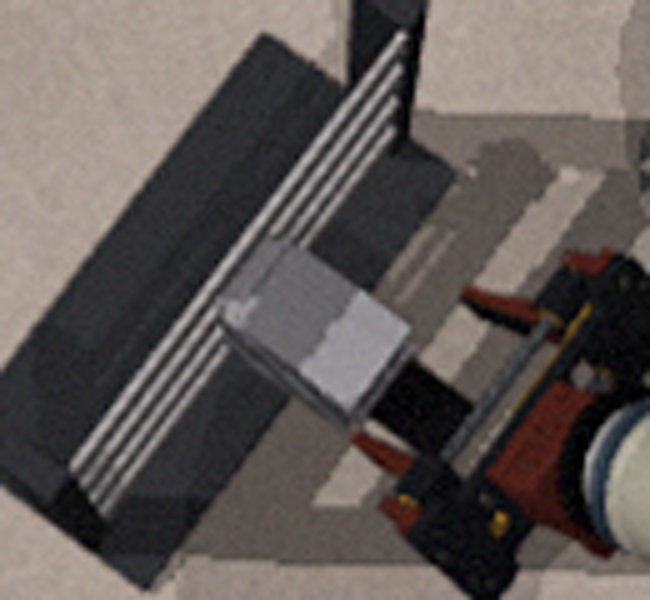

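The bin hangs level and square: lever at scene crop (180,332), lid flat, hook behind the slat. Now the lever press, with fingers shut and a 20° lean.

```bash
python3 - <<'E'
from h import *
command_gripper(0.0)
b,Rb=bin_from_root(0,-.0009,0)
M=Rb@tool(np.radians(20),F);q=quat(M)
P=lambda x,z:b+Rb@np.array([x,0,z])
move_pose(P(-.090,.100),q);print(get_time(),get_ft_force(),get_grip_width())
r=movel(P(-.090,.055),v=.03,until_force=2.5)
print(r,Rb.T@(np.array(get_tcp_pos())-b)*1e3,get_ft_force(),get_time())
snap(9)
E
```

```text
19.9833 [ 0.1578  0.7939 -0.2492] 0.008549222476708012
True [-89.967    0.1311  58.4187] [-0.1636  0.0536  2.9271] 21.225
```

View pics/s9.png

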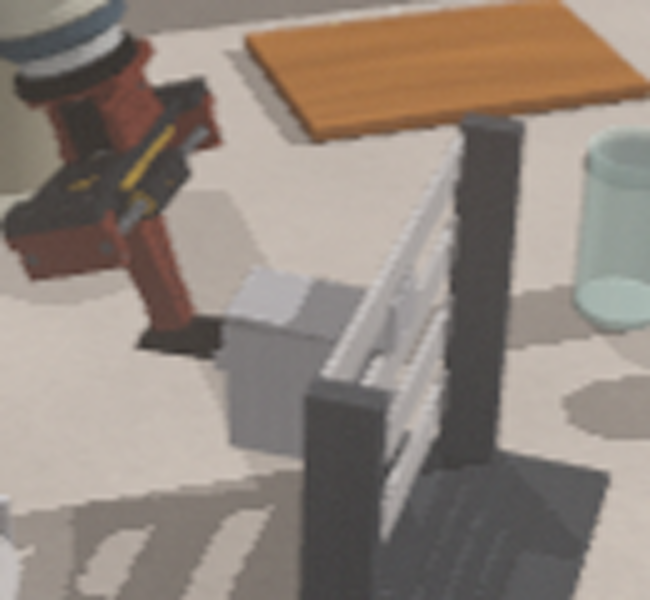

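```bash
python3 - <<'E'
from h import *
p0=np.array(get_tcp_pos())
for d in(6,12,15,17,18.5):
    movel(p0-[0,0,d/1e3],v=.02);f=get_ft_force();print(d,f,(np.array(get_tcp_pos())-p0)[2]*1e3,get_time())
    if f[2]>11:break
wait(.3);snap(10);print(get_ft_force())
t=read_camera("top")[:,:,::-1];cv2.imwrite("pics/t10c.png",cv2.resize(t[85:205,180:310],None,fx=5,fy=5,interpolation=cv2.INTER_CUBIC))
E
```

```text
6 [0.516  1.5669 4.5869] -5.9257951956527 21.7083
12 [0.8234 0.7528 5.3571] -11.826976726452305 22.1583
15 [1.2358 1.7087 5.9677] -14.675635881219229 22.4583
17 [-0.87    1.7042  7.877 ] -16.27965256723704 22.7083
18.5 [-2.371   1.1917 14.5813] -17.007004105549644 22.9583
[-1.572   1.3634 13.7984]
```

View pics/s10.png

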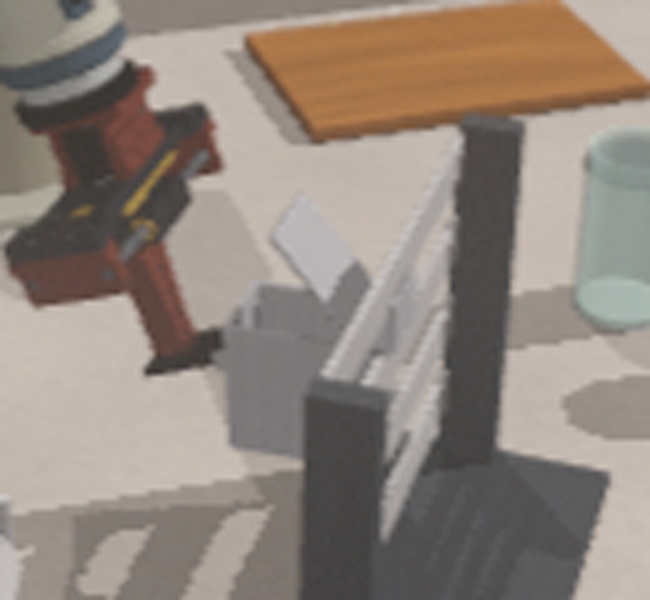

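View pics/t10c.png

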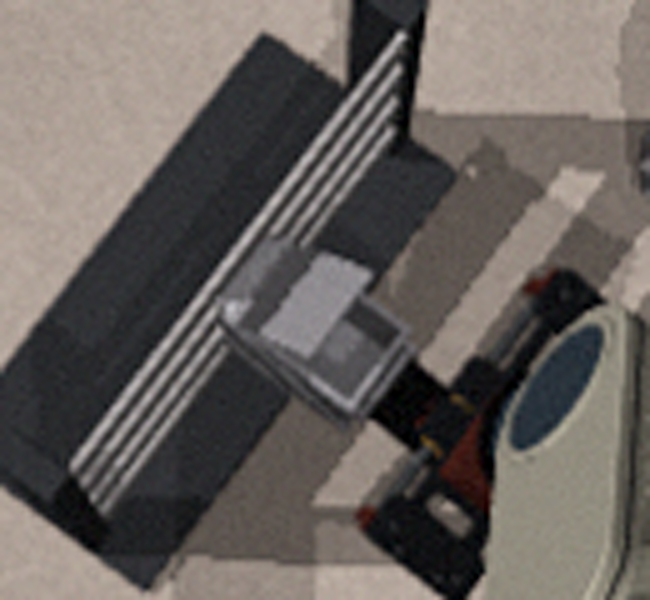

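The lid stands about 50° open, with its front edge at scene crop (290,210). The force rose to 14 N at the end stop and the bin has not moved. Now I ease the lever up.

```bash
python3 - <<'E'
from h import *
p0=np.array(get_tcp_pos())
for d in range(3,31,3):
    movel(p0+[0,0,d/1e3],v=.012);f=get_ft_force();print(d,f[2],get_time())
movel(p0+[0,0,.07],v=.08);wait(.5);print(get_time(),get_ft_force())
snap(11)
t=read_camera("top")[:,:,::-1];cv2.imwrite("pics/t11c.png",cv2.resize(t[85:205,180:310],None,fx=5,fy=5,interpolation=cv2.INTER_CUBIC))
E
```

```text
3 5.044511347533289 23.8917
6 3.2126331084376503 24.2917
9 3.613088254574493 24.6917
12 3.5098681040130626 25.0917
15 3.7567576951088393 25.4917
18 2.736303430145235 25.8917
21 0.7626757318545866 26.2917
24 0.38899142125977765 26.6917
27 0.7949606454352972 27.0917
30 0.6809243645155663 27.4917
28.6417 [-0.8519  0.6451  0.5863]
```

View pics/s11.png

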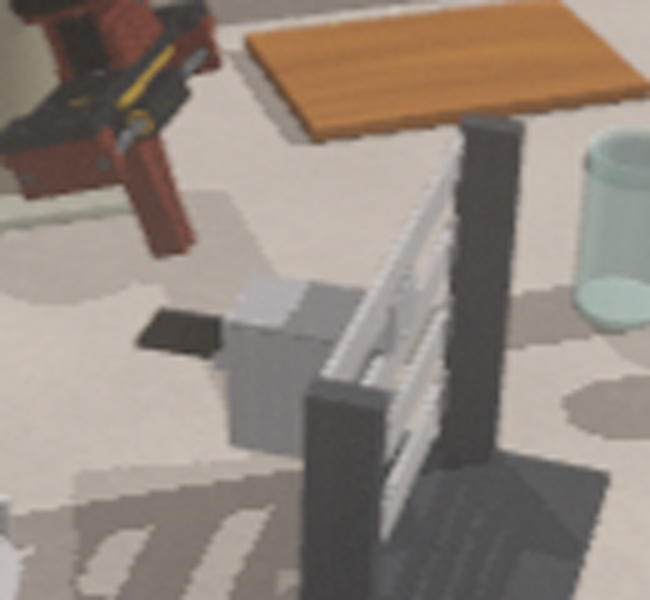

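View pics/t11c.png

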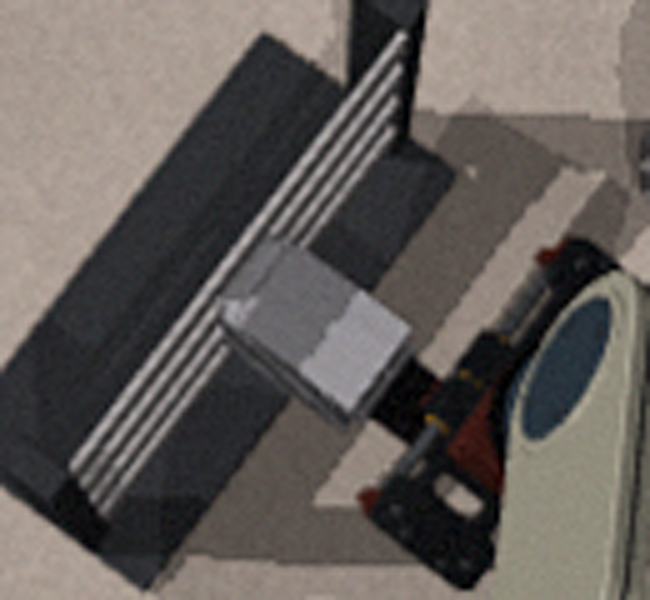

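The lid is shut, the lever is level, and the bin hangs as before at scene crop (290,365). The hand is clear, so I'm handing in.

```bash
python3 -c "
from station import *
print(get_time());job_done()"
```

```text
28.7417
the job is handed in; nothing more can be done
```

I hung the bin on the rack, opened and closed its lid with the lever, and handed the job in at 28.7 s (limit 64 s); the interface reports no verdict.

**What I did:** I gripped the grey steel bin by its sides and left the blue look-alikes alone. With the front tipped up 38° I put the lip through the topmost gap, swung the bin level, and lowered it until it touched. I then pressed it back against the slats and let go. I pressed the lever to its end stop, which opened the lid wide, then raised the finger at 12 mm/s so the lid closed gently.

**Last checks:**
- **Hanging:** in both cameras the bin hangs square and level with the lid shut, and it stayed put while the lever was pressed. By the tool position, the hook root was about 1 mm in x and 1 mm in z from the groove at contact, inside the limits.
- **Hand:** it is clear of the bin, with force readings down at noise level.
- **Forces:** the highest contact force I saw was about 20 N, while pushing the bin back against the slats.

**What disagreed or was not checked:**
- The force-stopped push against the slats stopped early several times without real contact. I repeated it in small position steps until the force rose.
- I judged the open lid from the pictures and the lever's end stop, and did not measure its angle.
- I did not measure the final positions of the tiffin, teapot and mugs. The arm went nowhere near them, and both mugs looked unmoved in the later full views.

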